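Open the left-hand glue press and lay the printing block to dry

ROBOT

A 6-joint arm with a two-finger parallel gripper is mounted at the origin on a cart in front of the work surface, level with it; the furniture and walls round the work are solid. World frame = base frame: x ahead of the robot, y to its left, z up, the work surface at z = 0. Lengths are in m, angles in rad, forces in N, time in s.
With the tool pointing down it reaches from about 0.3 to 0.775 m from the base axis. Payload 14.6 kg.
Tool frame: the origin (TCP) lies midway between the tips of the shut fingers; the grasp point (between the pads) lies 19 mm behind it (r.grasp_offset is the distance from the TCP to the grasp point, in m); x points along the fingers, y is the direction in which the jaws open and shut, and the axes are right-handed (so a half turn about x gives the same grasp; the last joint's range is limited). The gripper opens to 94 mm and grips with 3 to 60 N. Pads are 16 mm wide; open, the fingers measure 119 mm over their backs; the gripper's body (75 mm by 177 mm) begins 78 mm behind the grasp point.
Start: joints at [1.166, 0.3, 1.521, -0, 1.321, -0.067], TCP at [0.182, 0.519, 0.205] pointing down, gripper open.
Joint ranges: [-3.03, 3.03], [-0.79, 2.21], [0.23, 2.52], [-1.04, 4.18], [0, 3.07], [-2.55, 2.55]. Speed limits (rad/s): [2.22, 2.22, 2.57, 3.14, 3.14, 3.14].

INTERFACE

Orientations are given as a unit quaternion [w, x, y, z].
In Python, from workcell import r, cams gives the robot as it stands.
- The arm moves only by the tool send_rows, never from a script. Its argument "increments" is a list of rows, each a list of 3 entries, a list of its own where there are three numbers: the shift along the tool's x, y, z in mm, then the turn about the tool's x in degrees, then the closure, from 0 (fully open) to 1 (shut). A call has 1 to 10 rows; each row is the pose to reach, as a shift and turn from the pose measured when the call began, along the tool's axes at that moment; what a row does not reach only later rows make up. A row lasts 1/12 s, in which the tool goes at most 41.7 mm and 7.16 degrees, less where a joint would pass 70% of its speed; a pose out of reach is approached as far as the arm can. A call with a gripper value outside its range is refused whole. The fingers move at their own pace and stop on an object; the grip force is fixed at half the most. Time passes only in rows, so rows that repeat a pose let the fingers close. It gives the time, the measured TCP pose, the force and the opening at its end, in the units of the state.
- r.get_state(): the state, without advancing time (a new reading comes with each control period).
- cams.read_camera(name): name is "scene" or "top" or "wrist"; returns (picture, depth): 384x512x3 uint8, blue, green, red; 384x512 float32, m along the optical axis (not along the pixel's ray), 0 where there is no reading.
- cams.calibration(name): a dict with "camera_matrix" (3x3 intrinsics, pixels), "world_to_cam" (4x4, takes a point from world to camera coordinates). Camera axes: x right, y down, z forward; pixel columns grow to the right and rows downward; lengths in m; the calibration is good to about 2 mm. A picture is of the moment at which its call begins: read the wrist's pose just before it. calibration takes no time and is no camera call; for the wrist camera it gives the pose at the moment of the call.
- r.close_job(): hands the job in, once; it reports no verdict.
The state is a dict: "t": time; "joint_positions": joint angles; "joint_vel": joint speeds; "joint_torque": joint torques, N m; "ee_pos": TCP position; "eef_rot": TCP orientation; "force": force on the tool from outside, world axes, zero at the start; "ft_torque": the same for the moment, N m; "opening": opening from 0.0 (shut) to 1.0 (fully open).
Only numpy, scipy, OpenCV 4.12 (cv2) and the standard library are available. Lean on these libraries where they do the work, as an engineer would, in place of code of your own. Each camera call takes 0.05 s, during which the arm holds its last target.

TASK

The glued printing block is ready to come out of the little green press. Wind the press open until its pad stands about a centimetre clear of the block (mind, the screw has a left-hand thread: it loosens clockwise seen from above, the other way only crushes the block), draw the block out towards its free end and lay it gently in the white tray, printed face up, letting go only once it is down. Leave the press open and the eraser and the little wooden cube where they are.

Things in the scene. Friction and masses are not known exactly. Their poses are not given: they have to be found in the camera images.
- press_bed (a point): Green metal press, fixed; point on its bed (12 mm above the table, 96 mm wide) amid where the block lies. x runs along the block, from the press's open end to its column (x = 84 to 114 mm); z up. Lips 5 mm high: at the open end (x = -78 to -86) and both sides (x = 10 to 80, y = 26 to 34). The arm overhangs the bed as far as x = 23, underside 81 and top 107 mm above the bed.
- knob_grip (a point): Middle (half-way up) of the black round fluted knob on the screw, 48 mm across, 38 tall; 45 mm along press_bed's +x. Closed, it is 142 mm above the bed, its underside 16 mm above the arm. It climbs 3 mm per rad, so fingers holding it must rise as they turn. Grip at any yaw, firmly (25 N or more): it needs about 0.25 N m to turn. It stays where it is left.
- press_knob (a joint): Turn of the knob in rad: 0 at the start (pad resting on the block); grows as it is turned clockwise seen from above, which raises the pad 3 mm per rad (3.3 rad gives 1 cm). Upper stop at 5.3 rad. Turning counter-clockwise (negative) presses the pad into the block. One grasp cannot turn it far enough: regrasp.
- foot_pad (a point): Middle of the underside of the round pad (34 mm across) at the foot of the screw; at the start it rests on the block's top face.
- block_grip (a point): Grasp point of the wooden printing block (150 long x, 48 wide y, 44 mm high, 0.16 kg, blue leaf pattern on top): on its middle line, 24 mm above its underside, 50 mm from its middle towards its free end. x points to the press's column at the start, z up. To come out it is lifted over the 5 mm lip and drawn along -x some 70 mm before it can rise past the pad and arm.
- block_mid (a point): Centre of the printing block, half-way up (22 mm above its underside); axes as block_grip.
- tray_in (a point): Centre of the inner floor of the shallow white tray, 5 to 6 mm above the table; the tray is fixed. Inner floor 233 mm (x, its long side) by 148 mm (y), rim 17 mm above the table.
- rubber: Blue and white eraser, 22 x 45 x 13 mm, loose; origin at its underside. A bystander.
- cube: Plain wooden counting cube, 30 mm, loose; origin at its underside. A bystander.
There are look-alikes about, which are no part of the job. Leave any red look-alike of the part that bears block_grip alone.

How it is judged:
By the outcome, as a careful person would: the job done as asked, in the order asked, and still so for the second after the job is handed in, with the robot touching nothing.
It also fails if it takes over 72 s, if anything falls off the work surface, if the arm or the gripper's body presses on something with over 40 N, if the wrist force passes 120 N, or if a joint passes its speed limit or range.

## Working session

There is one attempt and no reset: what is moved stays moved. The work goes in short steps, Python scripts to look and compute and a tool call to move; the robot and the scene stay as the last step left them, time stands still between calls to the robot, and variables do not carry over. Pictures are saved under pics/ and viewed, and the job is handed in when it is done.

Besides the shell and the picture viewer there is one more tool, called after "Emit:" by a JSON object that holds its "fn" and its "kwargs", one argument or row to a line. send_rows: Moves the arm, as the interface text tells. Its arguments: {"type":"object","properties":{"increments":{"type":"array","items":{"type":"array"}}},"required":["increments"]}

```bash
ls; mkdir -p pics; python3 - <<'E'
from workcell import r, cams
import cv2, numpy as np
s=r.get_state(); print(s)
print(r.grasp_offset)
for n in ["scene","top","wrist"]:
    p,d=cams.read_camera(n); cv2.imwrite(f"pics/{n}0.png",p); np.save(f"pics/{n}0.npy",d)
    c=cams.calibration(n); print(n,c["camera_matrix"].round(1).tolist(),c["world_to_cam"].round(4).tolist())
E
```

```text
pics
{'t': 0.0, 'joint_positions': array([ 1.16638245e+00,  3.00481998e-01,  1.52159063e+00,  1.83122061e-05,
        1.32067888e+00, -6.66269242e-02]), 'joint_vel': array([-0.00041722, -0.00044171, -0.00021165,  0.00106253, -0.00023212,
        0.00108616]), 'joint_torque': array([ 1.73142425e-04, -5.31802583e+01, -3.52741778e+01,  7.08356104e-02,
        2.43748137e-02, -1.00737564e-04]), 'ee_pos': array([0.18217909, 0.51867463, 0.20487631]), 'eef_rot': array([ 0.69694353,  0.11846338,  0.69714694, -0.11925727]), 'force': array([ 0.70826398, -0.16220379, -0.36989159]), 'ft_torque': array([-0.02494011, -0.03377263, -0.01203441]), 'opening': 1.0024604388135787}
0.0188
scene [[463.9, 0.0, 259.3], [0.0, 463.9, 195.1], [0.0, 0.0, 1.0]] [[0.5381, -0.8428, -0.0115, -0.2825], [-0.5613, -0.3481, -0.7508, 0.3684], [0.6288, 0.4105, -0.6604, 0.9569], [0.0, 0.0, 0.0, 1.0]]
top [[358.2, 0.0, 263.0], [0.0, 358.2, 195.7], [0.0, 0.0, 1.0]] [[0.0111, -0.9994, -0.0321, 0.0061], [-0.995, -0.0079, -0.0992, 0.5005], [0.0989, 0.0331, -0.9945, 0.9724], [0.0, 0.0, 0.0, 1.0]]
wrist [[274.9, 0.0, 254.5], [0.0, 274.9, 194.9], [0.0, 0.0, 1.0]] [[0.3326, 0.9431, -0.001, -0.5488], [0.9149, -0.3224, 0.243, -0.0248], [0.2289, -0.0817, -0.97, 0.3896], [0.0, 0.0, 0.0, 1.0]]
```

View pics/scene0.png

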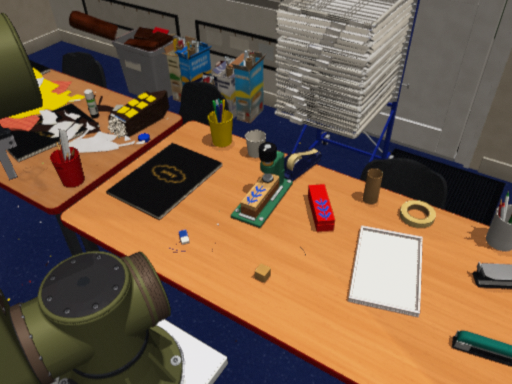

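View pics/top0.png

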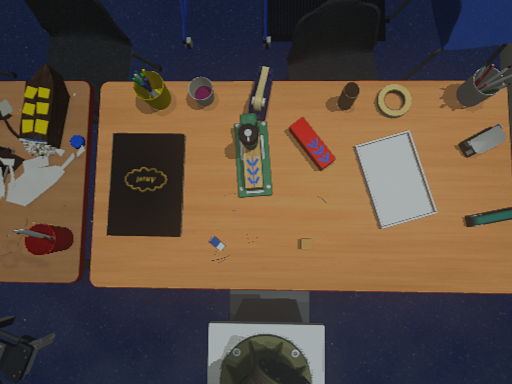

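View pics/wrist0.png

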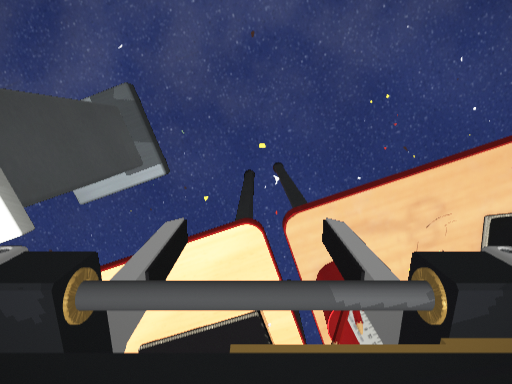

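```bash
cat > h.py <<'E'
import cv2, numpy as np
def world(n,u,v,d,c,z=None):
    K=c["camera_matrix"];T=np.linalg.inv(c["world_to_cam"])
    ray=np.linalg.inv(K)@np.array([u,v,1.])
    if z is None: p=ray*d
    else:
        o=T[:3,3];w=T[:3,:3]@ray;return o+w*(z-o[2])/w[2]
    return T[:3,:3]@p+T[:3,3]
E
python3 - <<'E'
import cv2
a=cv2.imread("pics/top0.png");cv2.imwrite("pics/topc.png",cv2.resize(a[70:240,210:450],None,fx=3.33,fy=3.33,interpolation=cv2.INTER_CUBIC))
a=cv2.imread("pics/scene0.png");cv2.imwrite("pics/scc.png",cv2.resize(a[130:240,220:350],None,fx=5,fy=5,interpolation=cv2.INTER_CUBIC))
E
```

```text
(no output)
```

View pics/topc.png

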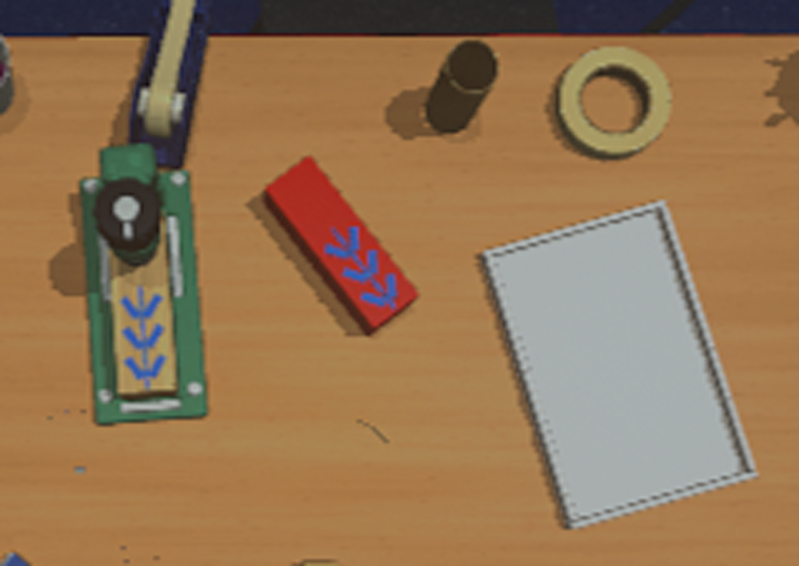

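View pics/scc.png

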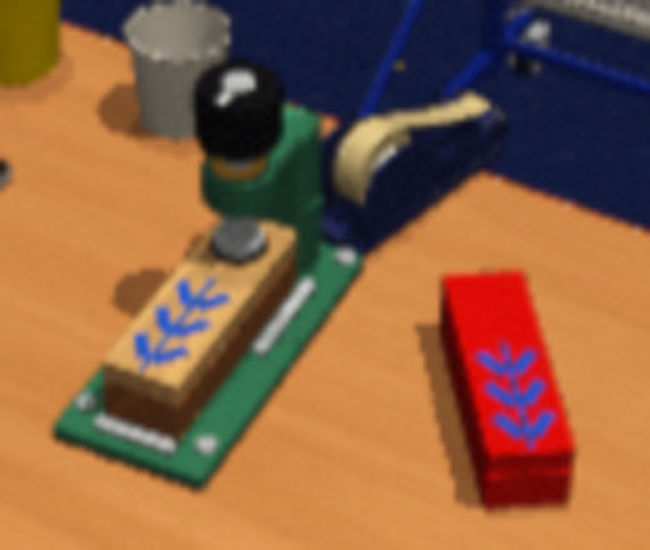

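```bash
python3 - <<'E'
from workcell import cams
from h import *
c=cams.calibration("top");d=np.load("pics/top0.npy")
P={"bed":([(98,423),(207,415),(188,172),(80,182)],.012),"blk":([(116,394),(176,391),(112,285),(172,283)],.056),"knob":([(128,208)],.173),
"tray_out":([(483,254),(663,203),(757,473),(570,527)],.017),"tray_in":([(498,264),(655,218),(742,470),(578,514)],.006),"disp":([(133,155),(180,165)],0.02),"edge":([(300,36)],0)}
for k,(L,z) in P.items():
    W=[]
    for u,v in L:
        U=u/3.33+210-.35;V=v/3.33+70-.35
        w=world("top",U,V,None,c,z);dd=d[int(round(V)),int(round(U))]
        wd=world("top",U,V,dd,c);W.append(w)
        print(k,w.round(4),wd.round(4))
    W=np.array(W)
    if len(W)==4: print(" c",W.mean(0).round(4),"sides",[np.linalg.norm(W[i]-W[i-1]).round(3) for i in range(4)])
# point cloud of top: knob
K=c["camera_matrix"];T=np.linalg.inv(c["world_to_cam"])
v,u=np.mgrid[0:384,0:512];X=np.stack([(u-K[0,2])/K[0,0]*d,(v-K[1,2])/K[1,1]*d,d],-1)@T[:3,:3].T+T[:3,3]
np.save("pics/topX.npy",X)
m=(abs(X[...,1]-.03)<.12)&(abs(X[...,0]-.6)<.15)&(X[...,2]>.13)
print("knob cloud",m.sum(),X[m].mean(0),X[m].min(0),X[m].max(0),np.median(X[m][:,2]))
img=cv2.imread("pics/top0.png")
m=(abs(X[...,1]-.03)<.045)&(abs(X[...,0]-.55)<.12)&(abs(X[...,2]-.056)<.006)
print("blk cloud",m.sum());q=X[m][:,:2].astype(np.float32);print(cv2.minAreaRect(q))
m=(X[...,0]>.62)&(abs(X[...,1]-.03)<.1)&(X[...,2]>.03)
for z0 in np.arange(.03,.2,.02):
    mm=m&(X[...,2]>z0)&(X[...,2]<z0+.02)
    if mm.sum():print(z0,mm.sum(),X[mm].min(0).round(3),X[mm].max(0).round(3))
E
```

```text
bed [0.4983 0.079  0.012 ] [ 0.4996  0.0803 -0.0008]
bed [ 0.5059 -0.0134  0.012 ] [ 0.5058 -0.0134  0.0124]
bed [0.717  0.0048 0.012 ] [0.7167 0.0048 0.0131]
bed [0.708  0.0984 0.012 ] [0.7085 0.0986 0.0103]
 c [0.6073 0.0422 0.012 ] sides [np.float64(0.211), np.float64(0.093), np.float64(0.212), np.float64(0.094)]
blk [0.5179 0.0603 0.056 ] [0.5228 0.0638 0.0153]
blk [0.5207 0.0115 0.056 ] [0.5227 0.0121 0.0395]
blk [0.608  0.0651 0.056 ] [0.6169 0.0688 0.0144]
blk [0.6098 0.0158 0.056 ] [0.6158 0.0169 0.0286]
 c [0.5641 0.0382 0.056 ] sides [np.float64(0.102), np.float64(0.049), np.float64(0.102), np.float64(0.049)]
knob [0.6397 0.0438 0.173 ] [0.6394 0.0437 0.1738]
tray_out [ 0.6444 -0.2462  0.017 ] [ 0.6464 -0.248   0.0088]
tray_out [ 0.6889 -0.3981  0.017 ] [ 0.6886 -0.3977  0.018 ]
tray_out [ 0.4607 -0.4682  0.017 ] [ 0.4607 -0.4684  0.0166]
tray_out [ 0.4146 -0.3143  0.017 ] [ 0.4147 -0.3175  0.0061]
 c [ 0.5521 -0.3567  0.017 ] sides [np.float64(0.24), np.float64(0.158), np.float64(0.239), np.float64(0.161)]
tray_in [ 0.6384 -0.2613  0.006 ] [ 0.6381 -0.261   0.0069]
tray_in
[... 439 characters left out ...]
27]
knob cloud 361 [0.63623134 0.04298568 0.16932773] [0.61508845 0.01993982 0.13909189] [0.66380018 0.0662226  0.17710667] 0.17178225541643422
blk cloud 729
((0.5932434797286987, 0.04007420688867569), (0.14687460660934448, 0.048182256519794464), 5.115307807922363)
0.03 277 [ 0.642 -0.069  0.03 ] [0.874 0.052 0.05 ]
0.05 379 [ 0.62  -0.001  0.05 ] [0.818 0.066 0.07 ]
0.07 38 [0.681 0.015 0.07 ] [0.775 0.034 0.088]
0.09000000000000001 25 [0.62  0.023 0.092] [0.709 0.07  0.11 ]
0.11000000000000001 190 [0.621 0.025 0.11 ] [0.707 0.07  0.121]
0.13 7 [0.62  0.021 0.142] [0.631 0.06  0.15 ]
0.15000000000000002 46 [0.62  0.02  0.151] [0.664 0.066 0.17 ]
0.17 258 [0.62 0.02 0.17] [0.663 0.066 0.177]
```

```bash
cat >> h.py <<'E'
from scipy.spatial.transform import Rotation as Ro
def plan(target):
    from workcell import r
    s=r.get_state();q=s["eef_rot"];R=Ro.from_quat([q[1],q[2],q[3],q[0]]).as_matrix()
    sh=R.T@(np.array(target)-s["ee_pos"])*1000
    y=R[:,1]
    print("t",round(s["t"],2),"pos",s["ee_pos"].round(4),"open",round(s["opening"],3),"F",s["force"].round(1),"T",s["ft_torque"].round(2))
    print("j",s["joint_positions"].round(3),"toolx",R[:,0].round(4),"jaw yaw deg",np.degrees(np.arctan2(y[1],y[0])).round(2))
    print("shift mm",sh.round(1))
E
python3 -c "
from h import *
plan([.6397,.0437,.215])"
```

```text
t 0.15 pos [0.1822 0.5187 0.205 ] open 0.997 F [-0.8  1.2  1.1] T [-0.04 -0.01 -0.01]
j [ 1.166  0.3    1.521 -0.     1.321 -0.067] toolx [-4.e-04 -8.e-04 -1.e+00] jaw yaw deg 70.65
shift mm [  -9.8 -296.6  589.1]
```

Emit:
{"fn": "send_rows", "kwargs": {
  "increments": [
    [[-10,-19,37],-5,0],
    [[-10,-37,74],-10,0],
    [[-10,-56,110],-15,0],
    [[-10,-74,147],-20,0],
    [[-10,-93,184],-25,0],
    [[-10,-111,221],-30,0],
    [[-10,-130,258],-35,0],
    [[-10,-148,295],-40,0],
    [[-10,-167,331],-45,0],
    [[-10,-185,368],-50,0]
  ]
}}

```text
t: 0.98
ee_pos: [0.469, 0.2204, 0.2151]
eef_rot: [0.681, -0.189, 0.682, 0.188]
force: [0.3, 1.3, -0.2]
opening: 0.999
```

```bash
python3 -c "
from h import *
plan([.6397,.0437,.215])"
```

```text
t 0.98 pos [0.469  0.2204 0.2151] open 0.999 F [ 0.3  1.3 -0.2] T [0.09 0.01 0.01]
j [ 3.690e-01  2.220e-01  1.597e+00 -1.000e-03  1.324e+00 -1.741e+00] toolx [-4.e-04 -8.e-04 -1.e+00] jaw yaw deg 120.89
shift mm [ 2.000e-01 -2.393e+02  5.580e+01]
```

Emit:
{"fn": "send_rows", "kwargs": {
  "increments": [
    [[0,-36,8],0,0],
    [[0,-72,17],0,0],
    [[0,-108,25],0,0],
    [[0,-144,34],0,0],
    [[0,-180,42],0,0],
    [[0,-216,50],0,0],
    [[0,-239.3,55.8],0,0],
    [[0,-239.3,55.8],0,0],
    [[0,-239.3,55.8],0,0]
  ]
}}

```text
t: 1.73
ee_pos: [0.6399, 0.0428, 0.2143]
eef_rot: [0.681, -0.188, 0.682, 0.188]
force: [-0.3, 0.9, 0.2]
opening: 0.999
```

```bash
python3 - <<'E'
from h import *
from workcell import cams
plan([.6397,.0437,.135])
c=cams.calibration("wrist")
p,d=cams.read_camera("wrist");cv2.imwrite("pics/w1.png",p);np.save("pics/w1.npy",d)
p2,d2=cams.read_camera("scene");cv2.imwrite("pics/s1.png",cv2.resize(p2[110:240,200:360],None,fx=4,fy=4))
K=c["camera_matrix"];T=np.linalg.inv(c["world_to_cam"])
v,u=np.mgrid[0:384,0:512];X=np.stack([(u-K[0,2])/K[0,0]*d,(v-K[1,2])/K[1,1]*d,d],-1)@T[:3,:3].T+T[:3,3]
m=(abs(X[...,1]-.0437)<.035)&(abs(X[...,0]-.64)<.035)&(abs(X[...,2]-.173)<.006)&(d>0)
q=X[m];print(m.sum(),q.min(0),q.max(0),cv2.minEnclosingCircle(q[:,:2].astype(np.float32)))
E
```

```text
t 1.73 pos [0.6399 0.0428 0.2143] open 0.999 F [-0.3  0.9  0.2] T [0.06 0.03 0.03]
j [ 1.000e-02  5.030e-01  1.219e+00 -1.000e-03  1.421e+00 -2.098e+00] toolx [-1.8e-03 -7.0e-04 -1.0e+00] jaw yaw deg 120.8
shift mm [79.3  0.8  0.4]
2342 [0.61634471 0.0195865  0.16704726] [0.66374111 0.06795228 0.17368194] ((0.640335202217102, 0.04388778284192085), 0.024491671472787857)
```

View pics/w1.png

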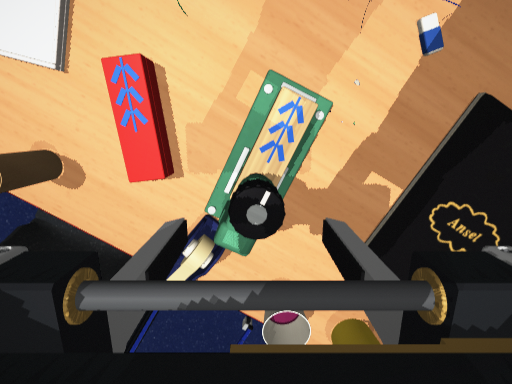

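View pics/s1.png

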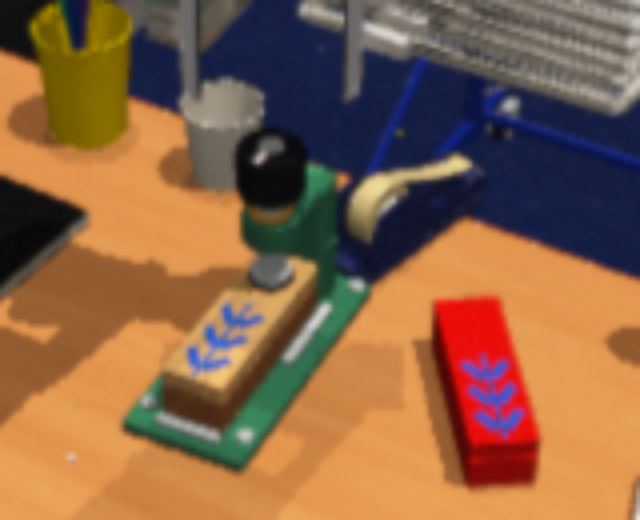

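Emit:
{"fn": "send_rows", "kwargs": {
  "increments": [
    [[25,0.8,0.8],0,0],
    [[50,0.8,0.8],0,0],
    [[70,0.8,0.8],0,0],
    [[79,0.8,0.8],0,0],
    [[79,0.8,0.8],0,0],
    [[79,0.8,0.8],0,0.3],
    [[79,0.8,0.8],0,0.6],
    [[79,0.8,0.8],0,0.7],
    [[79,0.8,0.8],0,0.7],
    [[79,0.8,0.8],0,0.7]
  ]
}}

```text
t: 2.67
ee_pos: [0.6397, 0.0454, 0.1367]
eef_rot: [0.681, -0.189, 0.682, 0.188]
force: [-0.4, -0.1, 0.3]
opening: 0.683
```

```bash
python3 -c "
from h import *
plan([.6403,.0439,.135])"
```

```text
t 2.67 pos [0.6397 0.0454 0.1367] open 0.683 F [-0.4 -0.1  0.3] T [ 0.05 -0.02 -0.03]
j [ 1.400e-02  5.610e-01  1.314e+00 -1.000e-03  1.267e+00 -2.096e+00] toolx [ 0.e+00 -6.e-04 -1.e+00] jaw yaw deg 120.92
shift mm [ 1.7 -1.6 -0.3]
```

Emit:
{"fn": "send_rows", "kwargs": {
  "increments": [
    [[1.5,-1.3,0],0,1],
    [[1.5,-1.3,0],0,1],
    [[1.5,-1.3,0],0,1],
    [[1.5,-1.3,0],0,1],
    [[1.5,-1.3,0],0,1],
    [[1.5,-1.3,0],0,1]
  ]
}}

```text
t: 3.17
ee_pos: [0.6403, 0.0443, 0.1353]
eef_rot: [0.681, -0.189, 0.682, 0.188]
force: [-1.7, 1.1, 0.3]
opening: 0.505
```

```bash
python3 -c "
from h import *
plan([.6403,.0439,.135])"
```

```text
t 3.17 pos [0.6403 0.0443 0.1353] open 0.505 F [-1.7  1.1  0.3] T [0.34 0.24 0.  ]
j [ 1.200e-02  5.630e-01  1.314e+00 -1.000e-03  1.265e+00 -2.098e+00] toolx [-1.e-04 -5.e-04 -1.e+00] jaw yaw deg 120.91
shift mm [ 0.3 -0.4 -0.2]
```

Emit:
{"fn": "send_rows", "kwargs": {
  "increments": [
    [[0,0,0],0,1],
    [[-0.26,0,0],5,1],
    [[-0.52,0,0],10,1],
    [[-0.79,0,0],15,1],
    [[-1.05,0,0],20,1],
    [[-1.31,0,0],25,1],
    [[-1.57,0,0],30,1],
    [[-1.83,0,0],35,1],
    [[-2.1,0,0],40,1],
    [[-2.1,0,0],40,1]
  ]
}}

```text
t: 4.0
ee_pos: [0.6402, 0.0447, 0.1373]
eef_rot: [0.705, 0.057, 0.705, -0.057]
force: [-1.5, 4.3, 1.7]
opening: 0.509
```

```bash
cat > look.py <<'E'
from h import *
from workcell import cams
import sys
n=sys.argv[1]
c=cams.calibration("wrist")
if len(sys.argv)>2: plan(eval(sys.argv[2]))
else: plan([.6403,.0439,.135])
p,d=cams.read_camera("scene")
a=cv2.resize(p[130:230,225:325],None,fx=4,fy=4,interpolation=cv2.INTER_CUBIC)
w,d=cams.read_camera("wrist");np.save("pics/w"+n+".npy",d)
b=cv2.resize(w,(400,300));o=np.zeros((400,800,3),np.uint8);o[:,:400]=a;o[:300,400:]=b
cv2.imwrite("pics/l"+n+".png",o)
E
python3 look.py 2
```

```text
t 4.0 pos [0.6402 0.0447 0.1373] open 0.509 F [-1.5  4.3  1.7] T [ 0.73  0.35 -0.08]
j [ 0.013  0.561  1.312 -0.     1.269 -1.396] toolx [-4.e-04 -0.e+00 -1.e+00] jaw yaw deg 80.7
shift mm [ 2.3 -0.8  0.2]
```

View pics/l2.png

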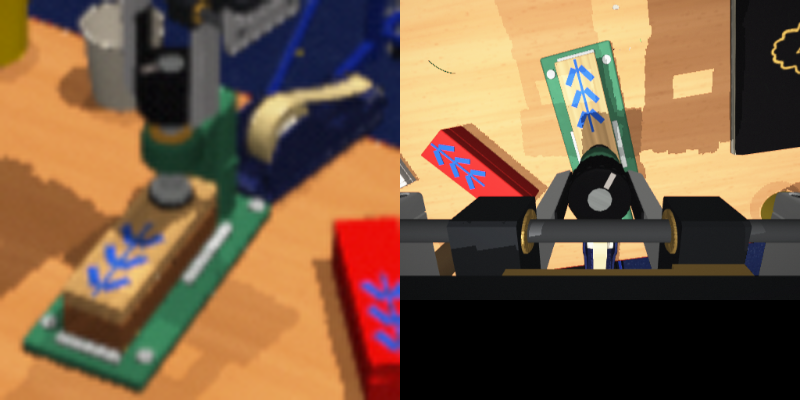

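Emit:
{"fn": "send_rows", "kwargs": {
  "increments": [
    [[-0.31,0,0],6,1],
    [[-0.63,0,0],12,1],
    [[-0.94,0,0],18,1],
    [[-1.26,0,0],24,1],
    [[-1.57,0,0],30,1],
    [[-1.88,0,0],36,1],
    [[-2.2,0,0],42,1],
    [[-2.51,0,0],48,1],
    [[-2.83,0,0],54,1],
    [[-3.14,0,0],60,1]
  ]
}}

```text
t: 4.93
ee_pos: [0.6404, 0.0451, 0.1405]
eef_rot: [0.583, 0.401, 0.583, -0.4]
force: [0.5, 5.1, -0.6]
opening: 0.511
```

```bash
python3 look.py 3
```

```text
t 4.93 pos [0.6404 0.0451 0.1405] open 0.511 F [ 0.5  5.1 -0.6] T [ 1.07 -0.04  0.32]
j [ 1.300e-02  5.590e-01  1.309e+00  1.000e-03  1.274e+00 -3.540e-01] toolx [ 2.e-04  6.e-04 -1.e+00] jaw yaw deg 20.99
shift mm [ 5.5 -0.5  1.1]
```

View pics/l3.png

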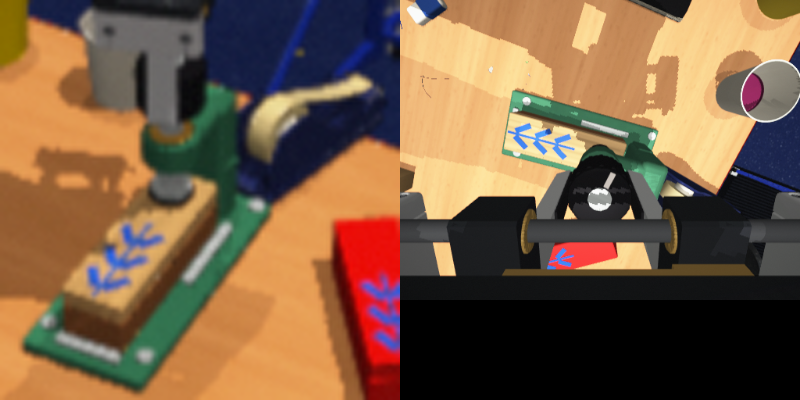

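Emit:
{"fn": "send_rows", "kwargs": {
  "increments": [
    [[-0.31,0,0],6,1],
    [[-0.63,0,0],12,1],
    [[-0.94,0,0],18,1],
    [[-1.26,0,0],24,1],
    [[-1.57,0,0],30,1],
    [[-1.88,0,0],36,1],
    [[-2.2,0,0],42,1],
    [[-2.51,0,0],48,1],
    [[-2.83,0,0],54,1],
    [[-3.14,0,0],60,1]
  ]
}}

```text
t: 5.87
ee_pos: [0.6408, 0.0453, 0.1436]
eef_rot: [0.304, 0.639, 0.304, -0.638]
force: [3.7, 3.6, -1.1]
opening: 0.508
```

```bash
python3 look.py 4
```

```text
t 5.87 pos [0.6408 0.0453 0.1436] open 0.508 F [ 3.7  3.6 -1.1] T [ 0.82 -0.46  0.25]
j [1.300e-02 5.560e-01 1.305e+00 1.000e-03 1.279e+00 6.940e-01] toolx [ 1.4e-03  9.0e-04 -1.0e+00] jaw yaw deg -39.03
shift mm [8.6 0.5 1.4]
```

View pics/l4.png

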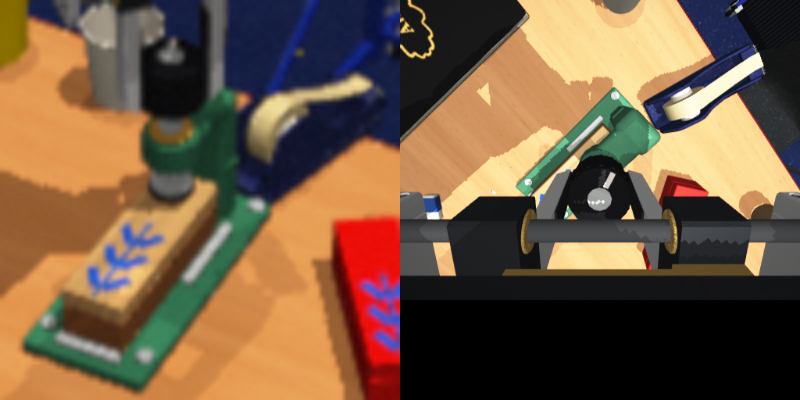

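Emit:
{"fn": "send_rows", "kwargs": {
  "increments": [
    [[-0.31,0,0],6,1],
    [[-0.63,0,0],12,1],
    [[-0.94,0,0],18,1],
    [[-1.26,0,0],24,1],
    [[-1.57,0,0],30,1],
    [[-1.88,0,0],36,1],
    [[-2.2,0,0],42,1],
    [[-2.3,0,0],45,1],
    [[-2.3,0,0],45,1]
  ]
}}

```text
t: 6.72
ee_pos: [0.6411, 0.0451, 0.146]
eef_rot: [0.038, 0.707, 0.039, -0.705]
force: [2.8, 2.0, -1.3]
opening: 0.505
```

```bash
python3 look.py 5
```

```text
t 6.72 pos [0.6411 0.0451 0.146 ] open 0.505 F [ 2.8  2.  -1.3] T [ 0.51 -0.63  0.01]
j [1.300e-02 5.540e-01 1.302e+00 1.000e-03 1.283e+00 1.474e+00] toolx [ 2.3e-03  8.0e-04 -1.0e+00] jaw yaw deg -83.74
shift mm [11.   1.1  1. ]
```

View pics/l5.png

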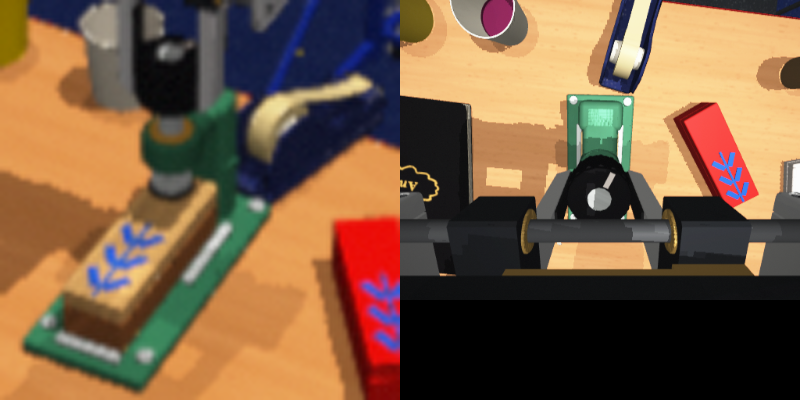

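```bash
python3 - <<'E'
from h import *
from workcell import r,cams
c=cams.calibration("wrist");T=np.linalg.inv(c["world_to_cam"]);print(T[:3,3],r.get_state()["ee_pos"])
print(Ro.from_matrix(T[:3,:3]).as_matrix().round(2))
plan([.6411,.0451,.215])
E
```

```text
[0.71032831 0.05204935 0.32449114] [0.64108574 0.04507737 0.14601289]
[[ 0.11 -0.96 -0.24]
 [-0.99 -0.11 -0.03]
 [-0.    0.24 -0.97]]
t 6.82 pos [0.6411 0.0451 0.146 ] open 0.508 F [ 4.3  0.7 -1.4] T [ 0.43 -0.74 -0.06]
j [1.300e-02 5.540e-01 1.302e+00 1.000e-03 1.283e+00 1.472e+00] toolx [ 2.1e-03  8.0e-04 -1.0e+00] jaw yaw deg -83.6
shift mm [-69.   -0.1  -0.2]
```

Emit:
{"fn": "send_rows", "kwargs": {
  "increments": [
    [[0,0,0],0,0.2],
    [[0,0,0],0,0.1],
    [[0,0,0],0,0],
    [[0,0,0],0,0],
    [[0,0,0],0,0],
    [[0,0,0],0,0],
    [[0,0,0],0,0]
  ]
}}

```text
t: 7.4
ee_pos: [0.641, 0.0451, 0.146]
eef_rot: [0.039, 0.707, 0.04, -0.705]
force: [0.3, -0.5, 0.9]
opening: 0.963
```

Emit:
{"fn": "send_rows", "kwargs": {
  "increments": [
    [[-25,0,0],0,0],
    [[-50,0,0],0,0],
    [[-74,0,0],0,0],
    [[-74,0,20],-7,0],
    [[-74,0,40],-14,0],
    [[-74,0,60],-21,0],
    [[-74,0,80],-28,0],
    [[-74,0,98],-35,0],
    [[-74,0,98],-42,0],
    [[-74,0,98],-49,0]
  ]
}}

```text
t: 8.23
ee_pos: [0.5429, 0.034, 0.2204]
eef_rot: [0.331, 0.626, 0.33, -0.624]
force: [-1.0, 0.1, -0.2]
opening: 1.001
```

Emit:
{"fn": "send_rows", "kwargs": {
  "increments": [
    [[0,0,0],-7,0],
    [[0,0,0],-14,0],
    [[0,0,0],-21,0],
    [[0,0,0],-28,0],
    [[0,0,0],-35,0],
    [[0,0,0],-42,0],
    [[0,0,0],-49,0],
    [[0,0,0],-56,0],
    [[0,0,0],-63,0],
    [[0,0,0],-70,0]
  ]
}}

```text
t: 9.07
ee_pos: [0.5429, 0.034, 0.2205]
eef_rot: [0.631, 0.321, 0.63, -0.32]
force: [-0.2, 0.2, -0.5]
opening: 0.998
```

```bash
python3 look.py 6 [.543,.0353,.215]
```

```text
t 9.07 pos [0.5429 0.034  0.2205] open 0.998 F [-0.2  0.2 -0.5] T [-0.04  0.08 -0.01]
j [-5.000e-03  2.730e-01  1.520e+00  1.000e-03  1.346e+00 -6.360e-01] toolx [ 2.9e-03  7.0e-04 -1.0e+00] jaw yaw deg 36.13
shift mm [ 5.5  0.8 -1. ]
```

View pics/l6.png

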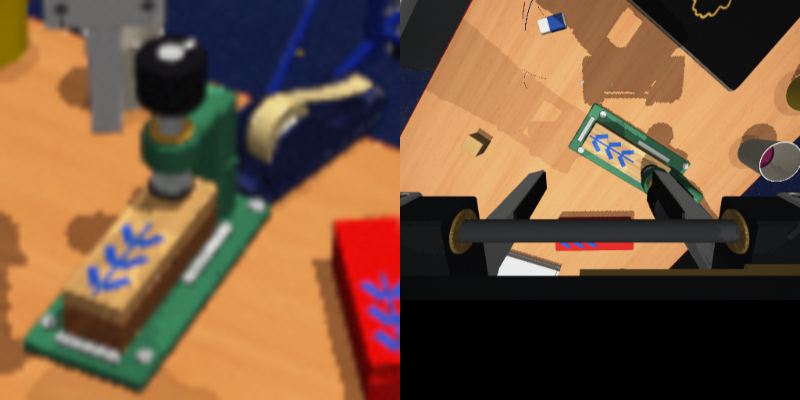

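Emit:
{"fn": "send_rows", "kwargs": {
  "increments": [
    [[0,0,0],-7,0],
    [[0,0,0],-14,0],
    [[0,0,0],-21,0],
    [[0,0,0],-28,0],
    [[0,0,0],-35,0],
    [[0,0,0],-42,0],
    [[0,0,0],-49,0],
    [[0,0,0],-56,0],
    [[0,0,0],-59,0],
    [[0,0,0],-59,0]
  ]
}}

```text
t: 10.0
ee_pos: [0.5429, 0.034, 0.2205]
eef_rot: [0.708, -0.029, 0.705, 0.03]
force: [-0.5, -0.6, -0.2]
opening: 1.001
```

```bash
python3 - <<'E'
from h import *
from workcell import cams
plan([.543,.0353,.017])
def cloud(n):
    c=cams.calibration(n);p,d=cams.read_camera(n)
    K=c["camera_matrix"];T=np.linalg.inv(c["world_to_cam"])
    v,u=np.mgrid[0:384,0:512];X=np.stack([(u-K[0,2])/K[0,0]*d,(v-K[1,2])/K[1,1]*d,d],-1)@T[:3,:3].T+T[:3,3]
    X[d==0]=np.nan
    return p,X
for n in ["top","wrist","scene"]:
    p,X=cloud(n);cv2.imwrite(f"pics/{n}7.png",p)
    m=(abs(X[...,1]-.038)<.035)&(abs(X[...,0]-.59)<.085)&(abs(X[...,2]-.056)<.005)
    q=X[m]
    if len(q)>20:
        r_=cv2.minAreaRect(q[:,:2].astype(np.float32));print(n,len(q),r_,np.median(q[:,2]))
    m=(np.hypot(X[...,1]-.0439,X[...,0]-.6403)<.03)&(X[...,2]>.055)&(X[...,2]<.1)
    for z in np.arange(.056,.1,.003):
        mm=m&(abs(X[...,2]-z)<.0015)
        if mm.sum(): print("  ",n,z.round(3),mm.sum(),X[mm].mean(0).round(3))
    m=(np.hypot(X[...,1]-.0439,X[...,0]-.6403)<.02)&(X[...,2]>.165)&(X[...,2]<.195)
    if m.sum()>5: print("knob top",n,np.median(X[m][:,2]))
cv2.imwrite("pics/s7.png",cv2.resize(p[130:230,225:325],None,fx=6,fy=6,interpolation=cv2.INTER_CUBIC))
E
```

```text
t 10.0 pos [0.5429 0.034  0.2205] open 1.001 F [-0.5 -0.6 -0.2] T [-0.02 -0.03  0.03]
j [-5.000e-03  2.730e-01  1.520e+00  1.000e-03  1.346e+00 -1.660e+00] toolx [ 3.e-03  7.e-04 -1.e+00] jaw yaw deg 94.81
shift mm [203.5   1.2  -0.4]
top 98 ((0.5531183481216431, 0.036301419138908386), (0.016937285661697388, 0.046252403408288956), 0.8571896553039551) 0.0563797705679297
wrist 3150 ((0.5885053277015686, 0.03945819288492203), (0.1360434591770172, 0.04791480675339699), 4.884574890136719) 0.05484386163963581
   wrist 0.056 212 [0.626 0.044 0.056]
   wrist 0.065 1 [0.626 0.036 0.066]
   wrist 0.068 38 [0.628 0.044 0.068]
   wrist 0.071 46 [0.628 0.043 0.071]
   wrist 0.074 28 [0.628 0.042 0.074]
   wrist 0.077 15 [0.627 0.043 0.076]
   wrist 0.092 2 [0.621 0.042 0.093]
   wrist 0.095 16 [0.623 0.041 0.095]
   wrist 0.098 41 [0.623 0.044 0.098]
knob top wrist 0.1820189717726315
scene 482 ((0.5948912501335144, 0.038325633853673935), (0.1576712727546692, 0.04999641701579094), 5.294313430786133) 0.05377153299951298
   scene 0.056 22 [0.631 0.035 0.056]
   scene 0.059 2 [0.626 0.027 0.058]
   scene 0.065 10 [0.633 0.038 0.066]
   scene 0.068 14 [0.628 0.039 0.068]
   scene 0.071 10 [0.633 0.039 0.071]
   scene 0.074 20 [0.633 0.04  0.074]
   scene 0.077 11 [0.632 0.04  0.076]
   scene 0.08 1 [0.628 0.042 0.081]
   scene 0.086 1 [0.625 0.037 0.085]
   scene 0.089 2 [0.628 0.029 0.09 ]
   scene 0.092 5 [0.622 0.04  0.092]
   scene 0.095 15 [0.627 0.032 0.095]
   scene 0.098 10 [0.628 0.035 0.098]
knob top scene 0.1801147909547114
```

View pics/wrist7.png

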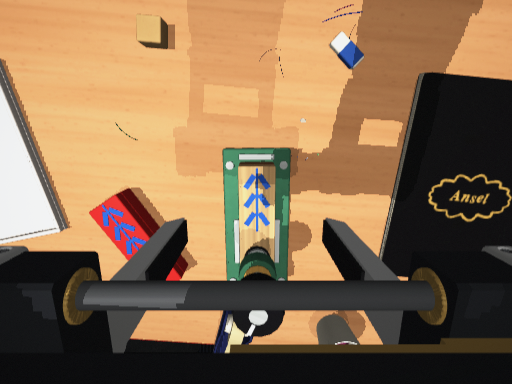

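View pics/s7.png

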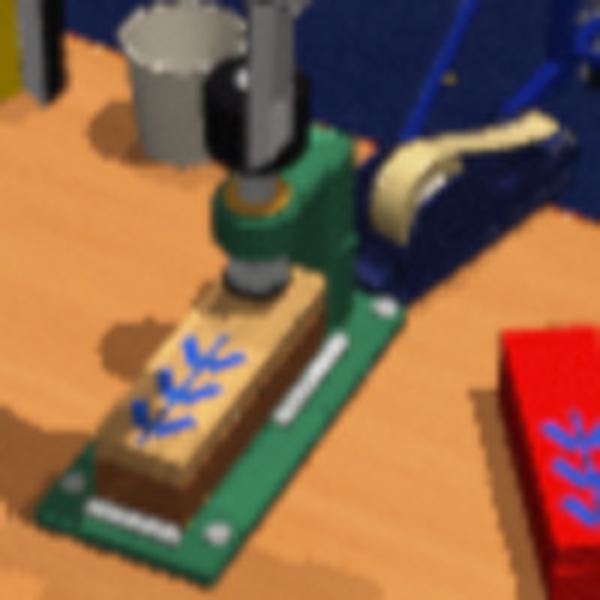

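Emit:
{"fn": "send_rows", "kwargs": {
  "increments": [
    [[40,1.2,-0.4],0,0],
    [[80,1.2,-0.4],0,0],
    [[120,1.2,-0.4],0,0],
    [[155,1.2,-0.4],0,0],
    [[180,1.2,-0.4],0,0],
    [[195,1.2,-0.4],0,0],
    [[202,1.2,-0.4],0,0],
    [[202,1.2,-0.4],0,0],
    [[202,1.2,-0.4],0,0]
  ]
}}

```text
t: 10.9
ee_pos: [0.5434, 0.0353, 0.0192]
eef_rot: [0.708, -0.028, 0.705, 0.028]
force: [-0.2, 0.5, 0.3]
opening: 1.0
```

```bash
python3 look.py 8 [.543,.0356,.018]
```

```text
t 10.9 pos [0.5434 0.0353 0.0192] open 1.0 F [-0.2  0.5  0.3] T [ 0.02  0.   -0.  ]
j [-3.000e-03  5.140e-01  1.699e+00  1.000e-03  9.250e-01 -1.654e+00] toolx [ 3.6e-03  7.0e-04 -1.0e+00] jaw yaw deg 94.59
shift mm [ 1.2  0.3 -0.4]
```

View pics/l8.png

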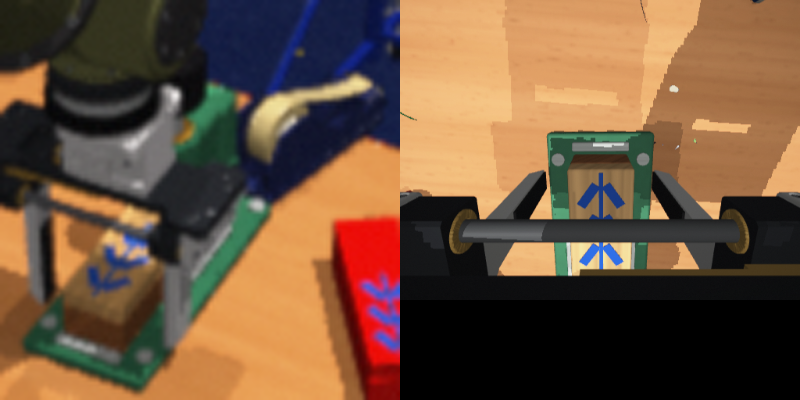

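Emit:
{"fn": "send_rows", "kwargs": {
  "increments": [
    [[1,0,0],0,0.3],
    [[1,0,0],0,0.5],
    [[1,0,0],0,1],
    [[1,0,0],0,1],
    [[1,0,0],0,1],
    [[1,0,0],0,1],
    [[1,0,0],0,1],
    [[1,0,0],0,1],
    [[1,0,0],0,1],
    [[1,0,0],0,1]
  ]
}}

```text
t: 11.83
ee_pos: [0.5438, 0.0353, 0.0189]
eef_rot: [0.708, -0.028, 0.705, 0.029]
force: [-0.6, 0.7, 0.8]
opening: 0.515
```

```bash
python3 look.py 9 [.543,.0356,.025]
```

```text
t 11.83 pos [0.5438 0.0353 0.0189] open 0.515 F [-0.6  0.7  0.8] T [ 0.08  0.06 -0.07]
j [-3.000e-03  5.140e-01  1.699e+00  1.000e-03  9.230e-01 -1.655e+00] toolx [ 5.e-03  7.e-04 -1.e+00] jaw yaw deg 94.62
shift mm [-6.1  0.3 -0.7]
```

View pics/l9.png

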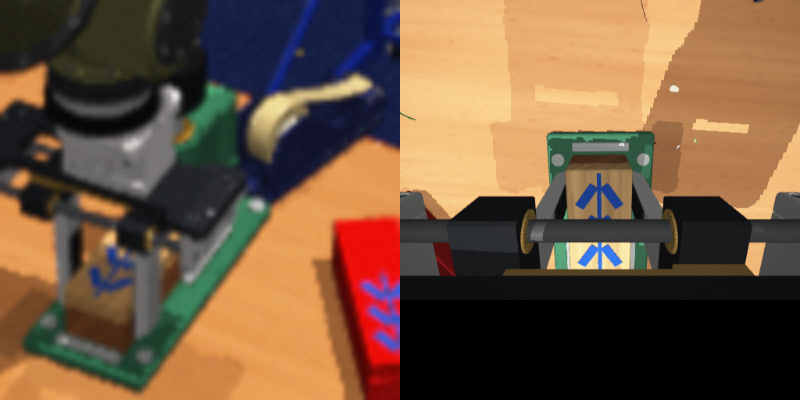

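Emit:
{"fn": "send_rows", "kwargs": {
  "increments": [
    [[-2,0,0],0,1],
    [[-4,0,0],0,1],
    [[-6,0,0],0,1],
    [[-7.5,0,0],0,1],
    [[-7.5,0,0],0,1],
    [[-7.5,0,0],0,1]
  ]
}}

```text
t: 12.43
ee_pos: [0.5438, 0.0353, 0.0265]
eef_rot: [0.708, -0.028, 0.705, 0.029]
force: [-0.6, -0.1, -0.9]
opening: 0.51
```

```bash
python3 look.py 10 [.463,.0285,.026]
```

```text
t 12.43 pos [0.5438 0.0353 0.0265] open 0.51 F [-0.6 -0.1 -0.9] T [0.06 0.08 0.01]
j [-3.000e-03  5.020e-01  1.697e+00  1.000e-03  9.380e-01 -1.655e+00] toolx [ 5.2e-03  7.0e-04 -1.0e+00] jaw yaw deg 94.62
shift mm [  0.   -0.3 -81.1]
```

View pics/l10.png

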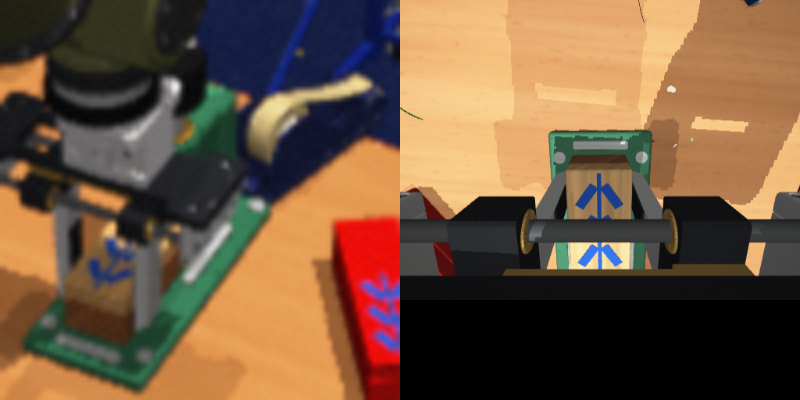

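Emit:
{"fn": "send_rows", "kwargs": {
  "increments": [
    [[0,0,-8],0,1],
    [[-0.2,0,-18],0,1],
    [[-0.2,0,-28],0,1],
    [[-0.3,0,-38],0,1],
    [[-0.3,0,-48],0,1],
    [[-0.4,0,-58],0,1],
    [[-0.4,0,-68],0,1],
    [[-0.5,0,-78],0,1],
    [[-0.5,0,-86],0,1],
    [[-0.5,0,-86],0,1]
  ]
}}

```text
t: 13.37
ee_pos: [0.4564, 0.0283, 0.0262]
eef_rot: [0.708, -0.028, 0.705, 0.029]
force: [-0.2, -0.8, -0.6]
opening: 0.512
```

```bash
python3 look.py 11 [.463,.0285,.026]
```

```text
t 13.37 pos [0.4564 0.0283 0.0262] open 0.512 F [-0.2 -0.8 -0.6] T [0.02 0.06 0.  ]
j [-1.900e-02  3.440e-01  1.940e+00  1.000e-03  8.540e-01 -1.671e+00] toolx [ 4.e-03  7.e-04 -1.e+00] jaw yaw deg 94.62
shift mm [ 0.3 -0.3  6.5]
```

View pics/l11.png

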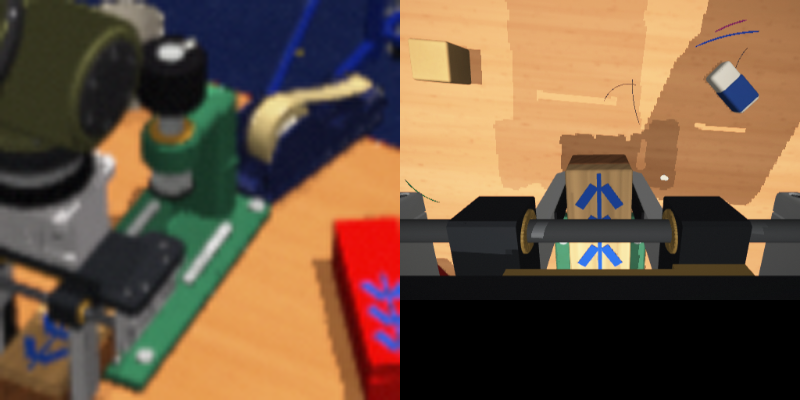

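Emit:
{"fn": "send_rows", "kwargs": {
  "increments": [
    [[-5,0,-6],0,1],
    [[-15,0,-12],0,1],
    [[-27,0,-18],0,1],
    [[-40,0,-20],0,1],
    [[-53,0,-20],0,1],
    [[-65,0,-20],0,1],
    [[-75,0,-20],0,1],
    [[-80,0,-20],0,1],
    [[-80,0,-20],0,1]
  ]
}}

```text
t: 14.22
ee_pos: [0.4382, 0.0267, 0.1074]
eef_rot: [0.709, -0.028, 0.704, 0.029]
force: [-0.8, -0.0, -1.6]
opening: 0.51
```

```bash
python3 - <<'E'
from h import *
from workcell import cams
plan([.502,-.3625,.106])
for n in ["scene","wrist"]:
    p,d=cams.read_camera(n);cv2.imwrite(f"pics/{n}12.png",p)
    if n=="scene":
        c=cams.calibration(n);K=c["camera_matrix"];T=np.linalg.inv(c["world_to_cam"])
        v,u=np.mgrid[0:384,0:512];X=np.stack([(u-K[0,2])/K[0,0]*d,(v-K[1,2])/K[1,1]*d,d],-1)@T[:3,:3].T+T[:3,3]
        m=(abs(X[...,1]-.035)<.03)&(X[...,0]>.46)&(X[...,0]<.57)&(X[...,2]>.06)&(X[...,2]<.16)
        for x in np.arange(.46,.57,.01):
            mm=m&(abs(X[...,0]-x)<.005)
            if mm.sum():print(x.round(2),mm.sum(),np.percentile(X[mm][:,2],[5,50,95]).round(4))
a=cv2.imread("pics/scene12.png");cv2.imwrite("pics/s12.png",cv2.resize(a[110:260,180:380],None,fx=4,fy=4,interpolation=cv2.INTER_CUBIC))
E
```

```text
t 14.22 pos [0.4382 0.0267 0.1074] open 0.51 F [-0.8 -0.  -1.6] T [-0.02  0.06 -0.04]
j [-2.300e-02  1.660e-01  1.935e+00  1.000e-03  1.034e+00 -1.675e+00] toolx [ 7.2e-03  7.0e-04 -1.0e+00] jaw yaw deg 94.62
shift mm [   1.6 -393.1   32.3]
0.46 11 [0.1399 0.1425 0.1441]
0.47 16 [0.1135 0.1366 0.1434]
0.48 25 [0.1021 0.1222 0.1404]
0.49 12 [0.1015 0.1111 0.1429]
0.5 3 [0.1032 0.1049 0.1385]
```

View pics/s12.png

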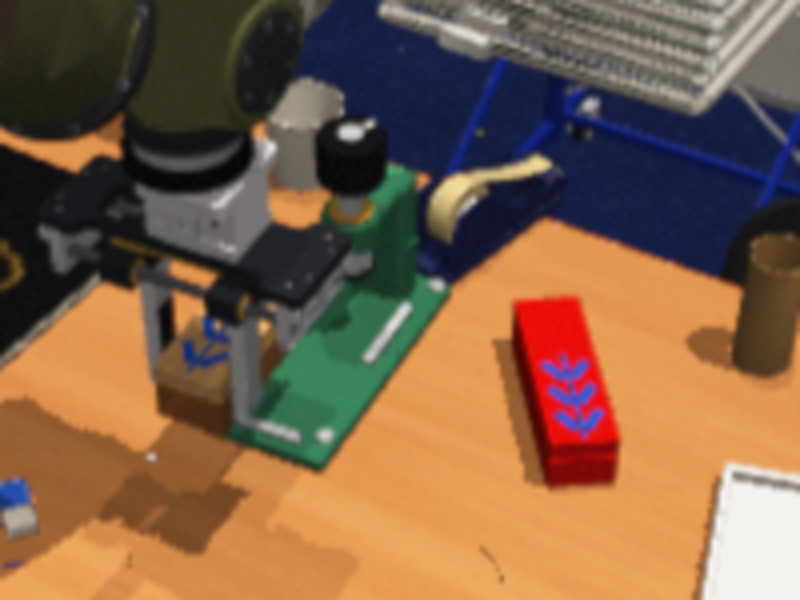

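Emit:
{"fn": "send_rows", "kwargs": {
  "increments": [
    [[0,-10,1],0,1],
    [[0,-30,3],0,1],
    [[0,-55,5],0,1],
    [[0,-80,7],0,1],
    [[0,-105,9],0,1],
    [[0,-130,11],0,1],
    [[0,-155,13],0,1],
    [[0,-180,15],0,1],
    [[0,-205,17],0,1],
    [[0,-225,18],0,1]
  ]
}}

```text
t: 15.15
ee_pos: [0.4732, -0.1984, 0.1053]
eef_rot: [0.708, -0.028, 0.705, 0.029]
force: [0.6, 0.6, -2.6]
opening: 0.511
```

```bash
python3 -c "
from h import *
plan([.502,-.3625,.106])"
```

```text
t 15.15 pos [ 0.4732 -0.1984  0.1053] open 0.511 F [ 0.6  0.6 -2.6] T [0.07 0.07 0.01]
j [-0.47   0.326  1.737  0.003  1.076 -2.122] toolx [ 0.0041  0.001  -1.    ] jaw yaw deg 94.58
shift mm [  -0.7 -165.8   15.6]
```

Emit:
{"fn": "send_rows", "kwargs": {
  "increments": [
    [[0,-20,2],0,1],
    [[0,-45,4],0,1],
    [[0,-70,7],0,1],
    [[0,-95,9],0,1],
    [[0,-120,11],0,1],
    [[0,-145,13],0,1],
    [[0,-160,15],0,1],
    [[0,-166,15.5],0,1],
    [[0,-166,15.5],0,1],
    [[0,-166,15.5],0,1]
  ]
}}

```text
t: 15.98
ee_pos: [0.5015, -0.3623, 0.1045]
eef_rot: [0.708, -0.028, 0.705, 0.029]
force: [-1.0, 0.5, -1.1]
opening: 0.506
```

```bash
python3 - <<'E'
from h import *
from workcell import cams
plan([.502,-.3625,.013])
for n in ["scene","wrist","top"]:
    p,d=cams.read_camera(n);cv2.imwrite(f"pics/{n}13.png",p)
a=cv2.imread("pics/scene13.png");b=cv2.imread("pics/wrist13.png")
o=np.zeros((500,800,3),np.uint8);o[:,:400]=cv2.resize(a[170:330,330:458],(400,500));o[:300,400:]=cv2.resize(b,(400,300));cv2.imwrite("pics/s13.png",o)
E
```

```text
t 15.98 pos [ 0.5015 -0.3623  0.1045] open 0.506 F [-1.   0.5 -1.1] T [0.03 0.1  0.06]
j [-0.686  0.544  1.42   0.004  1.177 -2.338] toolx [ 0.0031  0.002  -1.    ] jaw yaw deg 94.57
shift mm [91.5 -0.4  0.2]
```

View pics/s13.png

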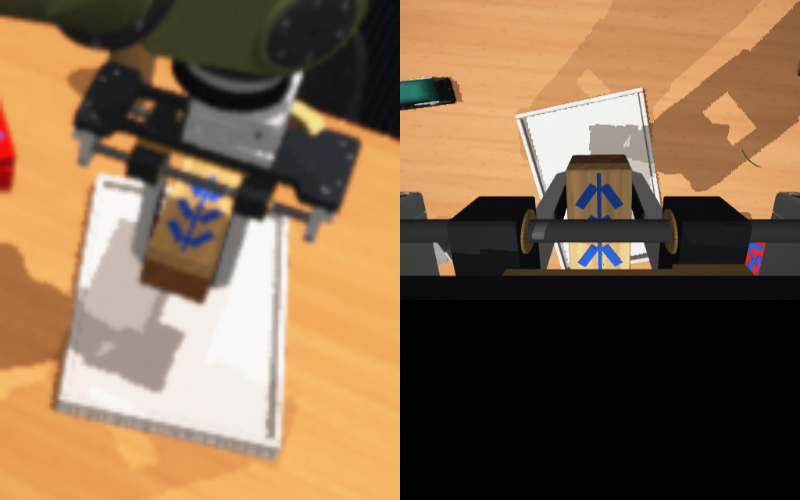

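View pics/top13.png

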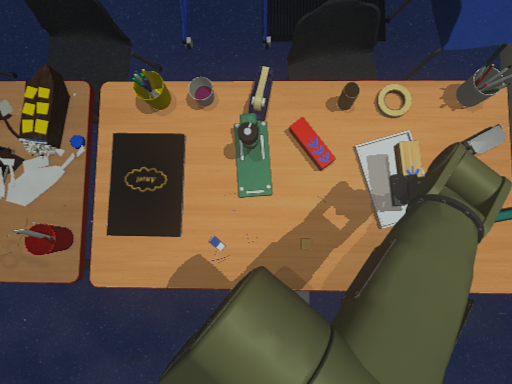

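Emit:
{"fn": "send_rows", "kwargs": {
  "increments": [
    [[12,0,0],0,1],
    [[26,0,0],0,1],
    [[40,0,0],0,1],
    [[54,0,0],0,1],
    [[66,0,0],0,1],
    [[75,0,0],0,1],
    [[81,0,0],0,1],
    [[84,0,0],0,1],
    [[84,0,0],0,1],
    [[84,0,0],0,1]
  ]
}}

```text
t: 16.97
ee_pos: [0.5025, -0.3619, 0.0217]
eef_rot: [0.708, -0.028, 0.705, 0.029]
force: [0.6, 0.4, -0.7]
opening: 0.512
```

```bash
python3 - <<'E'
from h import *
from workcell import cams
plan([.502,-.3625,.0125])
p,d=cams.read_camera("scene");cv2.imwrite("pics/s14.png",cv2.resize(p[190:330,330:450],None,fx=5,fy=4))
E
```

```text
t 16.97 pos [ 0.5025 -0.3619  0.0217] open 0.512 F [ 0.6  0.4 -0.7] T [ 0.    0.07 -0.02]
j [-0.685  0.648  1.469  0.004  1.022 -2.338] toolx [ 4.4e-03  8.0e-04 -1.0e+00] jaw yaw deg 94.63
shift mm [ 9.2 -0.6 -0.6]
```

View pics/s14.png

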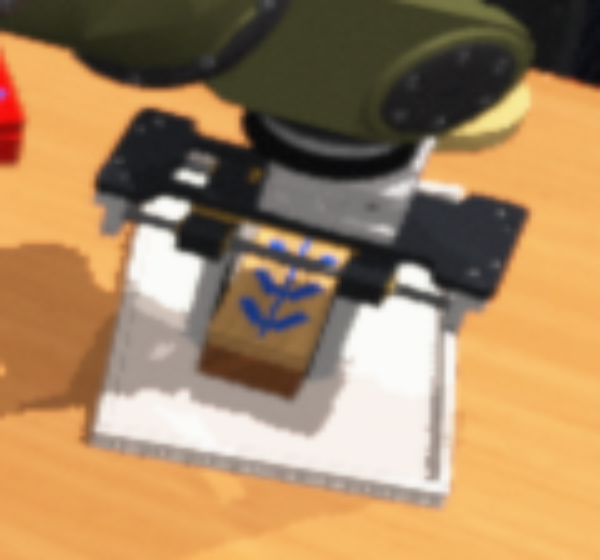

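Emit:
{"fn": "send_rows", "kwargs": {
  "increments": [
    [[1.5,0,0],0,1],
    [[3,0,0],0,1],
    [[4.5,0,0],0,1],
    [[6,0,0],0,1],
    [[7,0,0],0,1],
    [[7,0,0],0,1],
    [[7,0,0],0,1]
  ]
}}

```text
t: 17.6
ee_pos: [0.5025, -0.3619, 0.0148]
eef_rot: [0.708, -0.028, 0.705, 0.029]
force: [1.0, -0.1, -0.8]
opening: 0.507
```

```bash
python3 -c "
from h import *
plan([.502,-.3625,.0125])"
```

```text
t 17.6 pos [ 0.5025 -0.3619  0.0148] open 0.507 F [ 1.  -0.1 -0.8] T [-0.01  0.09 -0.02]
j [-0.685  0.658  1.471  0.004  1.01  -2.339] toolx [ 4.5e-03  7.0e-04 -1.0e+00] jaw yaw deg 94.63
shift mm [ 2.3 -0.5 -0.6]
```

Emit:
{"fn": "send_rows", "kwargs": {
  "increments": [
    [[0.7,0,0],0,1],
    [[1.4,0,0],0,1],
    [[2.0,0,0],0,1],
    [[2.3,0,0],0,1],
    [[2.3,0,0],0,1]
  ]
}}

```text
t: 18.02
ee_pos: [0.5026, -0.3619, 0.0129]
eef_rot: [0.708, -0.028, 0.705, 0.029]
force: [-2.4, 1.3, 4.3]
opening: 0.51
```

```bash
python3 -c "
from h import *
plan([.502,-.3625,.0125])"
```

```text
t 18.02 pos [ 0.5026 -0.3619  0.0129] open 0.51 F [-2.4  1.3  4.3] T [0.33 0.34 0.  ]
j [-0.685  0.66   1.471  0.004  1.007 -2.339] toolx [ 4.7e-03  6.0e-04 -1.0e+00] jaw yaw deg 94.63
shift mm [ 0.4 -0.5 -0.7]
```

Emit:
{"fn": "send_rows", "kwargs": {
  "increments": [
    [[0.1,0,0],0,0.45],
    [[0.1,0,0],0,0.4],
    [[0.1,0,0],0,0.33],
    [[0.1,0,0],0,0.28],
    [[0.1,0,0],0,0.28],
    [[0.1,0,0],0,0.28],
    [[0.1,0,0],0,0.28]
  ]
}}

```text
t: 18.6
ee_pos: [0.5026, -0.362, 0.0127]
eef_rot: [0.708, -0.028, 0.705, 0.029]
force: [0.5, 0.3, -0.5]
opening: 0.72
```

```bash
python3 -c "
from h import *
plan([.502,-.3625,.15])"
```

```text
t 18.6 pos [ 0.5026 -0.362   0.0127] open 0.72 F [ 0.5  0.3 -0.5] T [0.04 0.04 0.03]
j [-0.685  0.661  1.471  0.004  1.006 -2.339] toolx [ 4.7e-03  6.0e-04 -1.0e+00] jaw yaw deg 94.63
shift mm [-137.3   -0.5    0. ]
```

Emit:
{"fn": "send_rows", "kwargs": {
  "increments": [
    [[-6,0,0],0,0.28],
    [[-20,0,0],0,0.28],
    [[-45,0,0],0,0.28],
    [[-75,0,0],0,0.28],
    [[-110,0,0],0,0.28],
    [[-150,0,0],0,0.28],
    [[-180,0,-30],0,0.28],
    [[-180,20,-70],0,0.28],
    [[-180,40,-110],0,0.28],
    [[-180,40,-110],0,0.28]
  ]
}}

```text
t: 19.43
ee_pos: [0.3846, -0.3289, 0.1932]
eef_rot: [0.708, -0.028, 0.705, 0.028]
force: [0.2, -0.6, 0.9]
opening: 0.719
```

```bash
python3 - <<'E'
from h import *
from workcell import cams
plan([.502,-.3625,.15])
P={}
for n in ["scene","wrist","top"]:
    c=cams.calibration(n);p,d=cams.read_camera(n);P[n]=p
    K=c["camera_matrix"];T=np.linalg.inv(c["world_to_cam"])
    v,u=np.mgrid[0:384,0:512];X=np.stack([(u-K[0,2])/K[0,0]*d,(v-K[1,2])/K[1,1]*d,d],-1)@T[:3,:3].T+T[:3,3]
    m=(abs(X[...,0]-.55)<.12)&(abs(X[...,1]+.36)<.08)&(abs(X[...,2]-.0495)<.006)&(d>0)
    q=X[m]
    if len(q)>20:
        A=np.c_[q[:,:2]-q[:,:2].mean(0),np.ones(len(q))];co=np.linalg.lstsq(A,q[:,2],rcond=None)[0]
        print(n,len(q),cv2.minAreaRect(q[:,:2].astype(np.float32)),"z",np.median(q[:,2]),"slope",co[:2].round(4))
o=np.zeros((600,800,3),np.uint8);o[:300,:400]=cv2.resize(P["scene"],(400,300));o[:300,400:]=cv2.resize(P["top"],(400,300));o[300:,:400]=cv2.resize(P["wrist"],(400,300))
o[300:,400:]=cv2.resize(P["scene"][130:230,225:358],(400,300));cv2.imwrite("pics/f.png",o)
E
```

```text
t 19.43 pos [ 0.3846 -0.3289  0.1932] open 0.719 F [ 0.2 -0.6  0.9] T [ 0.02  0.03 -0.  ]
j [-0.782  0.211  1.661  0.004  1.267 -2.433] toolx [ 0.0039  0.001  -1.    ] jaw yaw deg 94.57
shift mm [ 43.7 -42.9 114.2]
scene 711 ((0.5483071804046631, -0.3584689497947693), (0.14584660530090332, 0.04778129607439041), 5.429100513458252) z 0.048088005753982976 slope [-0.0008  0.0068]
wrist 2147 ((0.548065185546875, -0.35889512300491333), (0.13777194917201996, 0.04825086519122124), 5.416803359985352) z 0.04885628408551762 slope [ 0.0022 -0.0003]
top 1018 ((0.5546093583106995, -0.3580280840396881), (0.15033571422100067, 0.05068795010447502), 5.414358139038086) z 0.050074067840098935 slope [-0.0018 -0.0074]
```

View pics/f.png

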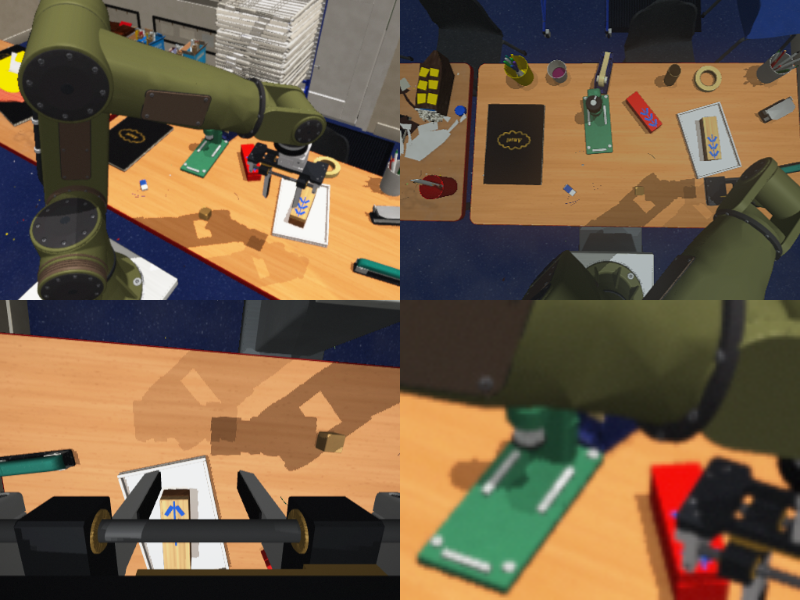

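The block lies flat in the tray (top at about 49 mm, slope near 0, centre about (0.552, -0.358)) with its print up. Cube, eraser and red look-alike are where they were, and the press is open. I'm handing in.

```bash
python3 -c "
from workcell import r
print(r.get_state()['t'],r.close_job())"
```

```text
the job is handed in; nothing more can be done
19.5833 None
```

The printing block is out of the press and lying in the white tray, printed face up. I handed the job in at 19.6 s, with the gripper clear of everything.

- **Press:** I turned the knob about 205° clockwise (roughly 3.6 rad) in one grasp, rising with the thread. The mark on the knob stayed in line with the fingers, so it did not slip. Camera depth puts the pad about 10–11 mm above the block, and I left the press open.
- **Block:** I lifted it about 7.5 mm over the lip, drew it out along its free end, and carried it to the tray. I let go only after the force reading showed it had touched down (about 4 N).
- **Last checks:** The block lies flat with its top about 49 mm above the table, near the tray's centre at (0.55, -0.36). It sits about 11° off the tray's long axis, because I kept the last joint away from its limit. In the last pictures the eraser, cube and red look-alike appear unmoved, by eye only.
- **Disagreements:** The cameras differed by about 6 mm on the block's centre and 2 mm on its height, partly because the fingers and arm hid some of it. No check failed.

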